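# Free the photo light's column: clamp open, index plunger held out

### The job

The little photo light on the desk stands too high: swing the orange-tipped clamp lever on its stand fully open, then grip the red knob of the height-lock plunger, pull it fully back to its stop and hold it out so that the column sinks all the way down. Finish while still holding the plunger fully out in the gripper, because I will set the final height myself while you hold it. Leave the figure, the paint bottles and the mug where they are.

Things in the scene. Friction and masses are not known exactly. Their poses are not given: they have to be found in the camera images.
- stand: Telescopic desktop light stand, fixed to the desk. Origin: on the vertical post's axis, under the round base. Own axes: z up, -y the way the plunger is pulled, +x the side of the clamp lever's pin. Black base disc 170 mm across, 16 high; aluminium outer tube 32 across, up to height 174; black clamp collar 48 across at heights 165 to 191, its ears reaching 47 mm out to +x
- clamp_lever (a joint): Clamp lever, black with an orange end, on a vertical pin at (38, 0, 178) mm in the stand's frame. 0 = clamped, pointing along the stand's +y; grows as it swings outward, clockwise from above, to point along +x at 1.57; stop at 1.75 rad. Starts at 0 to 0.25. Stays where left; about 2 N at its end moves it. It frees the column above about 1 rad; above 1.2 counts as fully open
- lever_grip (a point): Middle of the lever's orange end, 80 mm from its pin: a bar 34 mm long, 13 thick (level), 15 high, centred at height 178 and 4 mm to the outer side (the side it opens to) of the radial line through the pin. The lever's tip is 97 mm from the pin. Axes turn with the lever: y towards the tip, x the way it opens
- plunger (a joint): Withdrawal of the sprung index plunger, m: 0 = pin seated in the column's hole, 0.014 = fully back against its stop. The pin leaves the hole at about 0.008. Spring 6 N at 0, rising to 13 N fully back; it springs in again when let go
- pull_knob: Red round knob of the plunger, the part to grip: 28 mm long, 28 across from 10 to 26 mm of its length, 20 to 25 across at the root; axis level at height 105 mm. Origin: middle of the root face, 66 mm from the post's axis when seated (17 mm thick steel sleeve and a 30 mm wide boss behind it). The knob extends along its own -y, the way to pull. Free space below and beside it
- knob_center (a point): Point on the knob's axis in the middle of its full-diameter part, 16 mm from the root face: 82 mm from the post's axis when seated. A good place to grip, from above or leaning away from the post
- column (a joint): How far the column with the light has sunk, m: 0 at the start (raised), 0.06 = all the way down on its bottom stop. It sinks by itself, in about 1 to 2 s on its air cushion, once the clamp is open and the plunger is out of the hole
- light_top (a point): Middle of the top edge of the light panel, on the post's axis; height 410 mm at the start, 350 mm with the column all the way down. The black panel is 96 mm along the stand's x, 18 along y and 60 high, and sits on a 22 mm tube that stands on the post's axis above the collar
- figure: Bystander: painted miniature figure on a cork painting handle, 48 mm across, 110 mm high; origin under its foot
- paint_a: Bystander: red paint bottle, 28 mm across, 70 mm high; origin under its foot
- paint_b: Bystander: green paint bottle, 28 mm across, 70 mm high; origin under its foot
- mug: Bystander: blue mug, 80 mm across, 90 mm high; origin under its foot

How it is judged:
By the outcome, as a careful person would: the job done as asked, in the order asked, and still so for the second after the job is handed in, while the arm keeps its last pose, push and grip.
It also fails if it takes over 54 s, if anything falls off the work surface, if the arm or the gripper's body presses on something with over 40 N, if the wrist force passes 120 N, or if a joint passes its speed limit or range.

### The arm

A 6-joint arm with a two-finger parallel gripper is mounted at the origin on the work surface. World frame = base frame: x ahead of the robot, y to its left, z up, the work surface at z = 0. Lengths are in mm, angles in rad, forces in N, time in s.
With the tool pointing down it reaches from about 300 to 775 mm from the base axis. Payload 14.6 kg.
Tool frame: the origin (TCP) lies on the centre line of the jaws, within the pads' length; the fingertips stand manip.finger_overhang ahead of it and the grasp point (between the pads) lies 11 mm behind it (manip.finger_overhang is the distance from the TCP to the fingertips, in mm); y points along the fingers, x is the direction in which the jaws open and shut, and the axes are right-handed (so a half turn about y gives the same grasp; the last joint's range is limited). The gripper opens to 94 mm and grips with 3 to 60 N. Pads are 16 mm wide; open, the fingers measure 119 mm over their backs; the gripper's body (75 mm by 177 mm) begins 78 mm behind the grasp point.
Start: joints at [1.249, 0.3, 1.521, -0, 1.321, -0.067], TCP at [138.626, 532.233, 189.946] pointing down, gripper open.
Joint ranges: [-3.03, 3.03], [-0.79, 2.21], [0.23, 2.52], [-1.04, 4.18], [0, 3.07], [-2.55, 2.55]. Speed limits (rad/s): [2.22, 2.22, 2.57, 3.14, 3.14, 3.14].

### API

Orientations are given as [roll, pitch, yaw] about the fixed x, y, z axes, in that order (R = Rz(yaw) Ry(pitch) Rx(roll)).
In Python, from cell import monitor, viewer, ticket, manip gives the robot as it stands.
- The arm moves only by the shell command python3 -m jog 'ROWS' [FORCE]. ROWS is JSON, a list of rows, each an object of numbers: "grip": the finger opening in cm, from 0 to 9.4; "dx", "dy", "dz": the shift along the tool's x, y, z in cm; "spin": the turn about the tool's y in degrees. In form: [{"grip": .., "dx": .., "dy": .., "dz": .., "spin": ..}, ...]. A call has 1 to 20 rows; each row is the pose to reach, as a shift and turn from the pose commanded when the call began, along the tool's axes at that moment; what a row does not reach only later rows make up. A row lasts 1/8 s, in which the tool goes at most 62.5 mm and 10.7 degrees, less where a joint would pass 70% of its speed; a pose out of reach is approached as far as the arm can. A call with a gripper value outside its range is refused whole. The fingers move at their own pace and stop on an object; FORCE is the grip in N (left out, the last holds). Time passes only in rows, so rows that repeat a pose let the fingers close. It gives the time, the measured TCP pose, the force and the opening at its end, in the units of the state.
- monitor.read_state(): the state, without advancing time (a new reading comes with each control period).
- viewer.camera(name): name is "side" or "top"; returns a dict with "color" (400x640x3 uint8, red, green, blue), "vertical_fov" (degrees; the focal length in pixels is half the picture's height over the tangent of half this angle, whatever the lens; pixels are square), "cx", "cy" (the principal point, pixels), "rvec" (rotation vector, rad) and "tvec" (3), from world to camera coordinates, as OpenCV has them. Camera axes: x right, y down, z forward; pixel columns grow to the right and rows downward; lengths in mm; the calibration is good to about 2 mm. A picture is of the moment at which its call begins. There is no depth.
- ticket.sign_off(): hands the job in, once; it reports no verdict.
The state is a dict: "clock": time; "joints": joint angles; "qd": joint speeds; "effort": joint torques, N m; "eef_pos": TCP position; "eef_rot": TCP orientation; "wrist_force": force on the tool from outside, world axes, zero at the start; "moment": the same for the moment, N m; "finger_gap": finger opening in mm.
Only numpy, scipy, OpenCV 4.12 (cv2) and the standard library are available. Lean on these libraries where they do the work, as an engineer would, in place of code of your own. Each camera call takes 0.05 s, during which the arm holds its last target. There are 200 camera calls.

## Working session

There is one attempt and no reset: what is moved stays moved. The work goes in short steps, Python scripts to look and compute and a shell command to move; the robot and the scene stay as the last step left them, time stands still between calls to the robot, and variables do not carry over. Pictures are saved under pics/ and viewed, about 8 in all and at most 12, crops included, and the job is handed in when it is done.

```bash
ls; mkdir -p pics
cat > h.py <<'E'
import cv2,numpy as np
from cell import monitor,viewer,ticket,manip
def cam(n):
    c=viewer.camera(n); im=c["color"]; h=im.shape[0]
    f=h/2/np.tan(np.radians(c["vertical_fov"])/2)
    K=np.array([[f,0,c["cx"]],[0,f,c["cy"]],[0,0,1]])
    R=cv2.Rodrigues(np.array(c["rvec"],float))[0]; t=np.array(c["tvec"],float).ravel()
    return im,K,R,t,c
def ray(C,uv):
    im,K,R,t=C[:4]; d=R.T@np.linalg.solve(K,[uv[0],uv[1],1.]); return -R.T@t,d/np.linalg.norm(d)
def plane(C,uv,z):
    o,d=ray(C,uv); return o+d*(z-o[2])/d[2]
def tri(C1,u1,C2,u2):
    o1,d1=ray(C1,u1);o2,d2=ray(C2,u2)
    s=np.linalg.lstsq(np.c_[d1,-d2],o2-o1,rcond=None)[0]
    a=o1+d1*s[0];b=o2+d2*s[1];return (a+b)/2,np.linalg.norm(a-b)
def proj(C,p):
    q=C[2]@np.asarray(p,float)+C[3]; q=C[1]@q; return q[:2]/q[2]
def save(n,im,s=1.25):
    cv2.imwrite("pics/"+n,cv2.resize(im[:,:,::-1],None,fx=s,fy=s,interpolation=cv2.INTER_CUBIC))
def blobs(im,h0,h1,smin=110,vmin=70,amin=15):
    hsv=cv2.cvtColor(im,cv2.COLOR_RGB2HSV)
    m=cv2.inRange(hsv,(h0,smin,vmin),(h1,255,255))
    n,l,st,ce=cv2.connectedComponentsWithStats(m)
    return [(st[i].tolist(),ce[i].round(1).tolist()) for i in range(1,n) if st[i][4]>=amin]
E
python3 - <<'E'
from h import *
for n in("side","top"):
    C=cam(n); save(n+"0.png",C[0]); print(n,{k:v for k,v in C[4].items() if k!="color"}, (-C[2].T@C[3]).round())
    for nm,a,b in(("red",0,5),("orange",6,18),("green",40,85),("blue",95,130),("red2",172,179)): print(nm,blobs(C[0],a,b))
print(monitor.read_state(), manip.finger_overhang)
E
```

```text
pics
side {'vertical_fov': 45.83766241568087, 'cx': 319.2032019670632, 'cy': 198.04052628330268, 'rvec': array([ 2.06514874, -0.41011639,  0.25163758]), 'tvec': array([-522.93303018,  308.76834439, 1229.71169254])} [  120. -1037.   889.]
red [([271, 169, 24, 17, 81], [283.3, 176.6]), ([303, 169, 56, 21, 149], [330.1, 178.6]), ([291, 192, 4, 6, 22], [292.6, 194.5]), ([307, 239, 11, 11, 87], [312.2, 243.8])]
orange [([141, 61, 65, 82, 3697], [172.6, 96.1]), ([119, 111, 5, 13, 45], [121.2, 116.6]), ([133, 138, 97, 40, 1408], [188.9, 160.4]), ([122, 140, 10, 11, 67], [126.2, 143.8]), ([268, 202, 13, 17, 127], [273.4, 212.1])]
green [([220, 184, 72, 54, 1471], [249.9, 211.5]), ([277, 187, 15, 10, 89], [283.8, 191.5]), ([304, 189, 29, 35, 305], [316.2, 209.6]), ([277, 196, 13, 9, 72], [284.0, 199.7]), ([279, 204, 12, 10, 83], [284.8, 208.5]), ([280, 214, 13, 9, 84], [286.4, 217.8]), ([282, 223, 11, 6, 40], [287.3, 225.4]), ([424, 343, 10, 8, 51], [428.5, 346.7])]
blue [([314, 324, 40, 27, 360], [331.0, 338.6]), ([348, 336, 7, 11, 37], [351.0, 341.2]), ([322, 355, 15, 22, 190], [328.1, 367.
[... 1840 characters left out ...]
2, 7, 10, 24], [633.1, 246.3])]
red2 []
{'clock': 0.1, 'joints': array([ 1.24940332e+00,  3.00403008e-01,  1.52151284e+00,  2.41641067e-05,
        1.32071447e+00, -6.65809927e-02]), 'qd': array([-0.00021594, -0.00052331, -0.00177673,  0.00035485,  0.00165459,
       -0.00142582]), 'effort': array([ 2.75064049e-03, -5.32645833e+01, -3.53280973e+01,  7.09920796e-02,
        2.35831324e-02, -5.65484333e-05]), 'eef_pos': array([138.54108693, 532.00400851, 189.45255832]), 'eef_rot': array([-1.57070393e+00,  1.03380933e-03,  1.31597837e+00]), 'wrist_force': array([ 0.95357956, -0.29327219,  0.09001912]), 'moment': array([ 0.04585848, -0.02933575, -0.00501959]), 'finger_gap': 93.7516752223842} 8.0
```

View pics/side0.png

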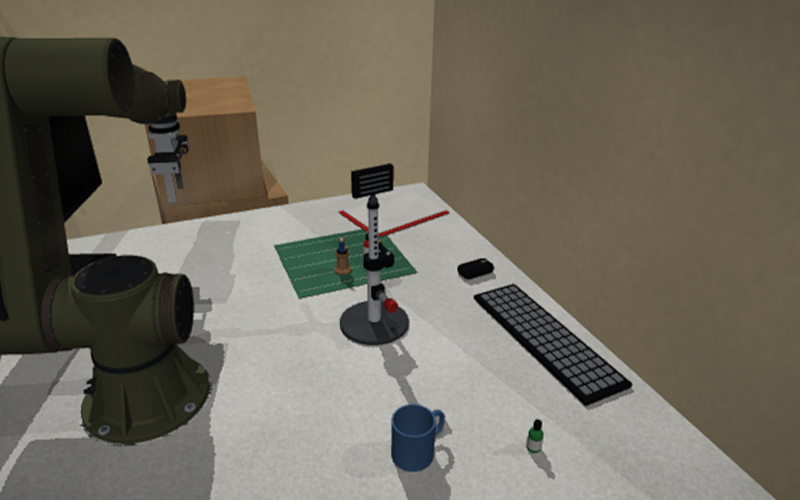

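View pics/top0.png

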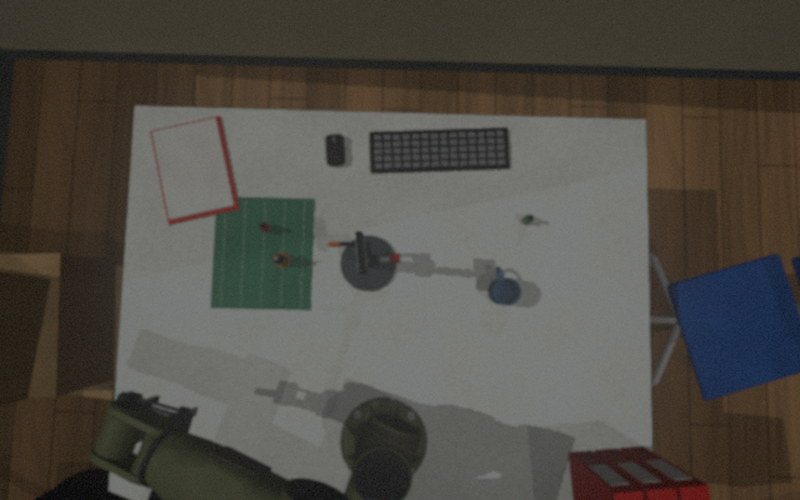

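The side view shows the stand at about (375,322) in the 1.25x picture, with the red knob at (391,305) on the camera's side. In the top view the base is at (368,263), the knob at (395,258) and the orange lever end at (333,244). The lever therefore points to world +y, and the plunger pulls towards −y.

Run:
```python
from h import *
S=cam("side");T=cam("top")
def best(C,h0,h1,box,s=80,v=40):
    im=C[0].copy();m=np.zeros(im.shape[:2],np.uint8);x0,y0,x1,y1=box;m[y0:y1,x0:x1]=255
    im[m==0]=0;b=blobs(im,h0,h1,s,v,5);b.sort(key=lambda q:-q[0][4]);return b[:3]
ks=best(S,0,6,(295,228,335,260));kt=best(T,0,8,(300,190,330,220));lt=best(T,5,20,(250,185,285,205));ls=best(S,5,20,(285,195,320,215))
print(ks,kt,lt,ls)
kS=ks[0][1];kT=kt[0][1]
print("knob tri",tri(S,kS,T,kT),"top@105",plane(T,kT,105),"side@105",plane(S,kS,105))
print("lever top@184",plane(T,lt[0][1],184))
# base disc: dark contour in top and side
for n,C,box,z in(("top",T,(270,185,320,235),8),("side",S,(268,238,332,276),10)):
    g=cv2.cvtColor(C[0],cv2.COLOR_RGB2GRAY);x0,y0,x1,y1=box
    sub=g[y0:y1,x0:x1];_,m=cv2.threshold(sub,0,255,cv2.THRESH_BINARY_INV+cv2.THRESH_OTSU)
    m=cv2.morphologyEx(m,cv2.MORPH_OPEN,np.ones((9,9)))
    c=max(cv2.findContours(m,0,1)[0],key=cv2.contourArea);e=cv2.fitEllipse(c);u=(e[0][0]+x0,e[0][1]+y0)
    print(n,u,e,plane(C,u,z))
for n,C,b in(("s",S,(250,120,340,280)),("t",T,(240,150,340,240))):
    x0,y0,x1,y1=b;im=C[0][y0:y1,x0:x1];im=cv2.convertScaleAbs(im,alpha=1.6 if n=="t" else 1);globals()[n]=cv2.resize(im,None,fx=400/im.shape[1],fy=400/im.shape[1],interpolation=cv2.INTER_CUBIC)
H=max(s.shape[0],t.shape[0]);p=[np.pad(i,((0,H-i.shape[0]),(0,0),(0,0))) for i in(s,t)]
i=np.hstack(p);print(i.shape);save("crop0.png",i,min(1,600/H))
# bystanders
bm=best(T,95,125,(380,210,420,245));print("mug",plane(T,bm[0][1],90))
for nm,uv,z in(("fig",(280/1.25,260/1.25),50),("pa",(265/1.25,228/1.25),50),("pb",(525/1.25,219/1.25),50)):print(nm,plane(T,uv,z))
```

```text
[([307, 239, 11, 11, 92], [312.0, 243.7])] [([313, 203, 7, 7, 33], [315.6, 206.2])] [([263, 194, 9, 3, 27], [267.0, 195.0])] []
knob tri (array([534.21705982, -22.1904017 , 104.46931104]), np.float64(0.7983658849041814)) top@105 [533.80201323 -22.05509407 105.        ] side@105 [534.32667263 -22.97413796 105.        ]
lever top@184 [561.88851551 142.29322963 184.        ]
top (294.55856704711914, 210.06097793579102) ((24.55856704711914, 25.060977935791016), (43.419979095458984, 45.12599563598633), 116.84172821044922) [524.07845933  56.61696577   8.        ]
side (299.5789089202881, 258.06222343444824) ((31.578908920288086, 20.062223434448242), (35.741554260253906, 55.631874084472656), 84.56391906738281) [521.43151192  44.84149174  10.        ]
(711, 800, 3)
mug [ 452.31818803 -311.68279777   90.        ]
fig [522.83674651 313.67716799  50.        ]
pa [616.31945393 361.83550819  50.        ]
pb [ 662.72698233 -407.73225061   50.        ]
```

View pics/crop0.png

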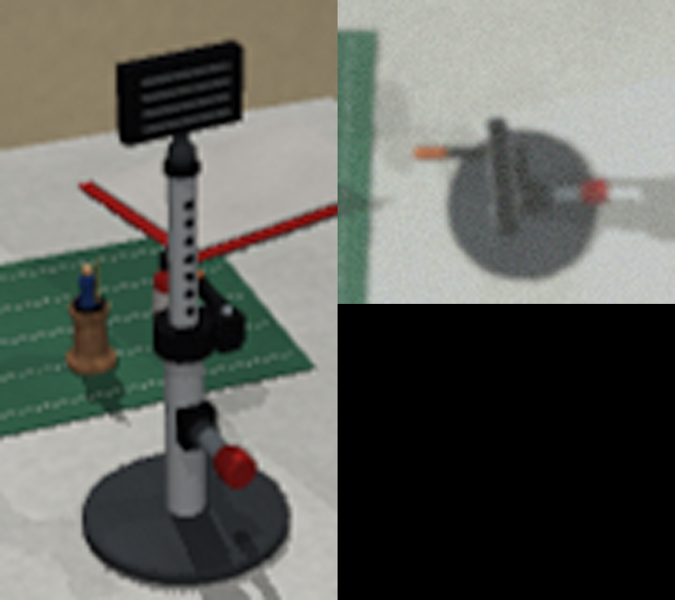

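The crop shows the post, the collar with its ear to the right, the lever pointing away, and the knob facing the camera and slightly right. The stand is at about (524,57) with yaw ≈0.13, and the lever is nearly closed at ≈0.08 rad. I'll move over to the inner side of the lever end, staying high, with the fingers closed and the jaw axis along world x.

```bash
python3 -m jog '[{"grip":0,"dx":-6,"dy":-9,"dz":-10,"spin":15},{"grip":0,"dx":-28.2,"dy":-9,"dz":-47.3,"spin":75.4},{"grip":0,"dx":-28.2,"dy":-9,"dz":-47.3,"spin":75.4},{"grip":0,"dx":-28.2,"dy":-9,"dz":-47.3,"spin":75.4},{"grip":0,"dx":-28.2,"dy":-9,"dz":-47.3,"spin":75.4},{"grip":0,"dx":-28.2,"dy":-9,"dz":-47.3,"spin":75.4},{"grip":0,"dx":-28.2,"dy":-9,"dz":-47.3,"spin":75.4},{"grip":0,"dx":-28.2,"dy":-9,"dz":-47.3,"spin":75.4},{"grip":0,"dx":-28.2,"dy":-9,"dz":-47.3,"spin":75.4},{"grip":0,"dx":-28.2,"dy":-9,"dz":-47.3,"spin":75.4},{"grip":0,"dx":-28.2,"dy":-9,"dz":-47.3,"spin":75.4},{"grip":0,"dx":-28.2,"dy":-9,"dz":-47.3,"spin":75.4}]' 40
python3 - <<'E'
from h import *
s=monitor.read_state();print(s["joints"].round(3),s["eef_pos"],s["eef_rot"])
# tool-down arm: r=a+L1 s2+L2 s23 ; z=c+L1 c2+L2 c23 ; two poses -> fit with a=0
A=[];b=[]
for q,p in((np.array([0,.3004,1.5215]),np.array([138.54,532.0,189.45])),(s["joints"],s["eef_pos"])):
    A+=[[np.sin(q[1]),np.sin(q[1]+q[2]),0],[np.cos(q[1]),np.cos(q[1]+q[2]),1]];b+=[np.hypot(*p[:2]),p[2]]
print(np.linalg.lstsq(np.array(A),np.array(b),rcond=None))
S=cam("side");T=cam("top")
i=np.hstack([S[0][0:300,80:420],cv2.convertScaleAbs(T[0][100:400,170:430],alpha=1.6)]);save("mv1.png",i,1.3)
E
```

```text
clock: 1.7
eef_pos: [524.6, 141.2, 280.0]
eef_rot: [-1.571, 0.0, 0.001]
wrist_force: [0.2, 0.2, -0.4]
finger_gap: 0.7
[0.195 0.233 1.399 0.    1.51  0.194] [524.56557594 141.15905486 280.0081477 ] [-1.57067377e+00  4.74192749e-05  1.48626934e-03]
(array([331.92618925, 466.72343532, -13.22747379]), array([6.04243086]), np.int32(3), array([1.98250917, 1.43809505, 0.03924289]))
```

View pics/mv1.png

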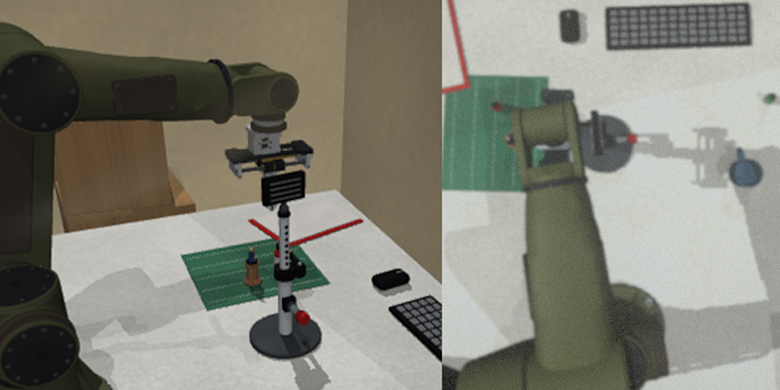

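The gripper body is wide along the jaw axis, as assumed, and the wrist joint shows at about (275,90) in this mosaic. Before going low I need the forearm clearance over the light panel.

Run:
```python
from h import *
S=cam("side");T=cam("top")
def aty(C,u,y):
    o,d=ray(C,u);return (o+d*(y-o[1])/d[1]).round()
f=lambda x,y:(80+x/1.3,y/1.3)
for n,u,y in(("wrist centre",(284,93),100),("wrist fork bottom",(278,118),100),("collar ring bottom",(223,120),110),("forearm bottom at ring",(215,121),110),("rail L",(228,160),141),("body bottom",(270,175),141)): print(n,aty(S,f(*u),y))
g=lambda x,y:(170+(x-442)/1.3,100+y/1.3)
for n,u in(("fork near-panel corner",(583,170)),("fork far corner",(575,100)),("ring right",(586,183)),("fork left",(525,175))): print(n,plane(T,g(*u),560).round(), "at450",plane(T,g(*u),450).round())
```

```text
wrist centre [545. 100. 561.]
wrist fork bottom [532. 100. 512.]
collar ring bottom [421. 110. 518.]
forearm bottom at ring [405. 110. 517.]
rail L [435. 141. 422.]
body bottom [526. 141. 375.]
fork near-panel corner [440.  68. 560.] at450 [441.  78. 450.]
fork far corner [571.  88. 560.] at450 [586.  99. 450.]
ring right [416.  62. 560.] at450 [414.  71. 450.]
fork left [428. 175. 560.] at450 [428. 197. 450.]
```

At TCP z≈182 the wrist underside is only about 10 mm above the light panel, so I'll keep the arm sideways of it. I'll open the gripper with the jaw axis along world y and push the lever with the −y finger, which sits 53 mm from the tool axis.

```bash
python3 -m jog '[{"grip":0,"dx":0.7,"dz":5.2},{"grip":9.4,"dx":0.7,"dz":5.2},{"grip":9.4,"dx":0.7,"dz":5.2,"spin":-45},{"grip":9.4,"dx":0.7,"dz":5.2,"spin":-90},{"grip":9.4,"dx":0.7,"dz":5.2,"spin":-90},{"grip":9.4,"dx":0.7,"dz":5.2,"spin":-90},{"grip":9.4,"dx":0.7,"dz":5.2,"spin":-90},{"grip":9.4,"dx":0.7,"dz":5.2,"spin":-90},{"grip":9.4,"dx":0.7,"dz":5.2,"spin":-90},{"grip":9.4,"dx":0.7,"dz":5.2,"spin":-90},{"grip":9.4,"dx":0.7,"dz":5.2,"spin":-90},{"grip":9.4,"dx":0.7,"dz":5.2,"spin":-90},{"grip":9.4,"dx":0.7,"dy":4,"dz":5.2,"spin":-90},{"grip":9.4,"dx":0.7,"dy":8,"dz":5.2,"spin":-90},{"grip":9.4,"dx":0.7,"dy":9.8,"dz":5.2,"spin":-90},{"grip":9.4,"dx":0.7,"dy":9.8,"dz":5.2,"spin":-90}]'
python3 - <<'E'
from h import *
S=cam("side");T=cam("top")
i=np.hstack([cv2.resize(S[0][20:270,180:380],None,fx=2,fy=2),cv2.resize(cv2.convertScaleAbs(T[0][100:350,200:400],alpha=1.6),None,fx=2,fy=2)]);save("mv2.png",i,1)
E
```

```text
validation failed for argument at $[0]...
```

View pics/mv2.png

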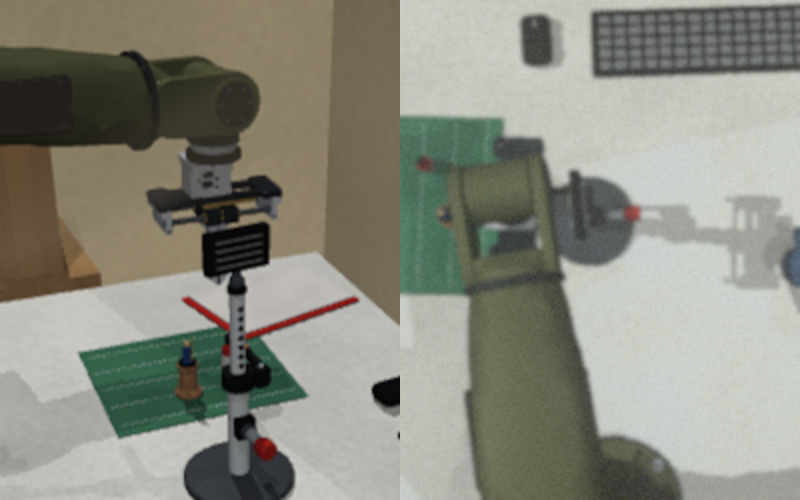

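The call was refused because rows need every key, so the picture (5th viewed) shows the unmoved arm. I'll repeat it with full rows.

```bash
python3 -m jog '[{"grip":0,"dx":0.7,"dy":0,"dz":5.2,"spin":0},{"grip":9.4,"dx":0.7,"dy":0,"dz":5.2,"spin":0},{"grip":9.4,"dx":0.7,"dy":0,"dz":5.2,"spin":-45},{"grip":9.4,"dx":0.7,"dy":0,"dz":5.2,"spin":-90},{"grip":9.4,"dx":0.7,"dy":0,"dz":5.2,"spin":-90},{"grip":9.4,"dx":0.7,"dy":0,"dz":5.2,"spin":-90},{"grip":9.4,"dx":0.7,"dy":0,"dz":5.2,"spin":-90},{"grip":9.4,"dx":0.7,"dy":0,"dz":5.2,"spin":-90},{"grip":9.4,"dx":0.7,"dy":0,"dz":5.2,"spin":-90},{"grip":9.4,"dx":0.7,"dy":0,"dz":5.2,"spin":-90},{"grip":9.4,"dx":0.7,"dy":0,"dz":5.2,"spin":-90},{"grip":9.4,"dx":0.7,"dy":0,"dz":5.2,"spin":-90},{"grip":9.4,"dx":0.7,"dy":4,"dz":5.2,"spin":-90},{"grip":9.4,"dx":0.7,"dy":8,"dz":5.2,"spin":-90},{"grip":9.4,"dx":0.7,"dy":9.8,"dz":5.2,"spin":-90},{"grip":9.4,"dx":0.7,"dy":9.8,"dz":5.2,"spin":-90}]'
python3 - <<'E'
from h import *
S=cam("side");T=cam("top")
i=np.hstack([cv2.resize(S[0][20:270,180:380],None,fx=2,fy=2),cv2.resize(cv2.convertScaleAbs(T[0][100:350,200:400],alpha=1.6),None,fx=2,fy=2)]);save("mv3.png",i,1)
E
```

```text
clock: 4.0
eef_pos: [531.8, 191.8, 181.0]
eef_rot: [-1.569, 0.001, 1.569]
wrist_force: [-0.8, 0.5, 0.0]
finger_gap: 94.1
```

View pics/mv3.png

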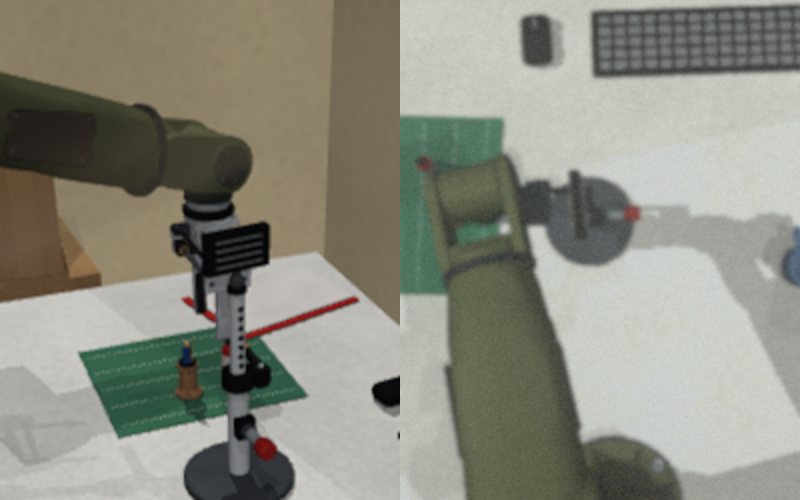

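The arm is beside the panel, with the forearm left of it in the top view, and the finger is by the lever. Now I'll sweep the lever open along an arc.

```bash
python3 -m jog '[{"grip":9.4,"dx":0.2,"dy":0,"dz":-1.0,"spin":0},{"grip":9.4,"dx":0.4,"dy":0,"dz":-2.0,"spin":0},{"grip":9.4,"dx":0.6,"dy":0,"dz":-3.0,"spin":0},{"grip":9.4,"dx":0.4,"dy":0,"dz":-4.0,"spin":0},{"grip":9.4,"dx":0.1,"dy":0,"dz":-5.0,"spin":0},{"grip":9.4,"dx":-0.1,"dy":0,"dz":-6.0,"spin":0},{"grip":9.4,"dx":-0.6,"dy":0,"dz":-6.8,"spin":0},{"grip":9.4,"dx":-1.1,"dy":0,"dz":-7.6,"spin":0},{"grip":9.4,"dx":-1.7,"dy":0,"dz":-8.3,"spin":0},{"grip":9.4,"dx":-2.5,"dy":0,"dz":-9.0,"spin":0},{"grip":9.4,"dx":-3.3,"dy":0,"dz":-9.7,"spin":0},{"grip":9.4,"dx":-4.2,"dy":0,"dz":-10.4,"spin":0},{"grip":9.4,"dx":-4.2,"dy":0,"dz":-10.4,"spin":0},{"grip":9.4,"dx":-4.2,"dy":0,"dz":-10.4,"spin":0}]'
python3 - <<'E'
from h import *
S=cam("side");T=cam("top")
i=np.hstack([cv2.resize(S[0][20:270,180:380],None,fx=2,fy=2),cv2.resize(cv2.convertScaleAbs(T[0][100:350,200:400],alpha=1.6),None,fx=2,fy=2)]);save("mv4.png",i,1)
for C,n in((S,"s"),(T,"t")): print(n,[b for b in blobs(C[0],5,20,90,50,5) if 240<b[1][0]<340 and 150<b[1][1]<230])
E
```

```text
clock: 5.85
eef_pos: [636.2, 150.2, 181.9]
eef_rot: [-1.571, -0.0, 1.571]
wrist_force: [-0.8, -0.3, -0.1]
finger_gap: 94.3
s [([272, 191, 3, 2, 5], [272.8, 191.6]), ([268, 201, 13, 19, 163], [273.7, 211.4])]
t []
```

View pics/mv4.png

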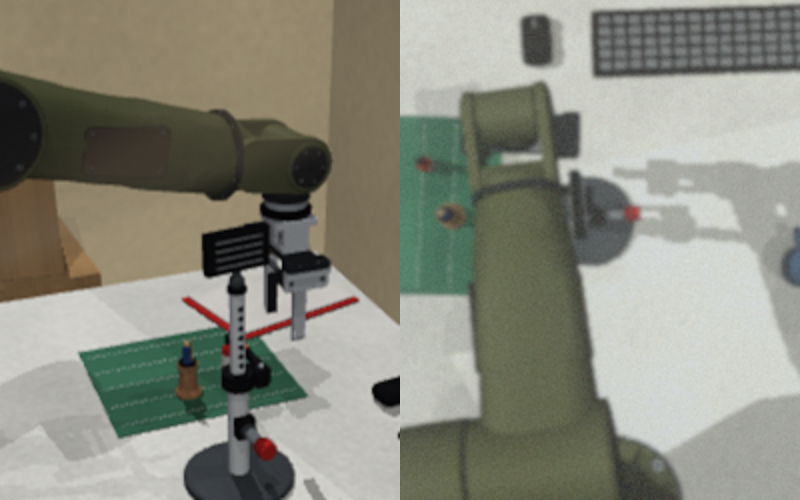

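The lever hasn't moved: the side view shows nothing to the right of the ear, and the finger ended free at (298,338). I'll check the lever end's position by triangulation and the fingertip's expected pixel.

Run:
```python
from h import *
S=cam("side");T=cam("top")
print("lever tri",tri(S,(303.3,193.3),T,(267,195)))
print("tip proj side",(proj(S,(636,97,174))-[180,20])*2, "top",(proj(T,(636,97,174))-[200,100])*2)
for th in(0,.1,1.3):
  yaw=.126;ex=np.array([np.cos(yaw),np.sin(yaw),0]);ey=np.array([-np.sin(yaw),np.cos(yaw),0])
  pin=np.array([524,56.6,178])+38*ex;d=np.sin(th)*ex+np.cos(th)*ey;o=np.cos(th)*ex-np.sin(th)*ey
  p=pin+80*d+4*o;print(th,p.round(),"side",(proj(S,p)-[180,20])*2,"top",(proj(T,p)-[200,100])*2)
i=np.hstack([cv2.resize(S[0][130:230,250:350],None,fx=4,fy=4,interpolation=2),cv2.resize(cv2.convertScaleAbs(T[0][150:250,240:340],alpha=1.6),None,fx=4,fy=4,interpolation=2)]);save("mv5.png",i,1)
```

```text
lever tri (array([567.12924058, 141.78298725, 175.33397853]), np.float64(9.316278949583186))
tip proj side [296.51753717 352.79762487] top [162.84240129 147.80845549]
0 [556. 141. 178.] side [236.61910943 346.81722113] top [134.89644305 194.07045363]
0.1 [564. 141. 178.] side [241.47874483 345.79990672] top [134.93347453 189.33956384]
1.3 [637.  89. 178.] side [299.43849004 352.94784979] top [167.64148433 146.97870318]
```

View pics/mv5.png

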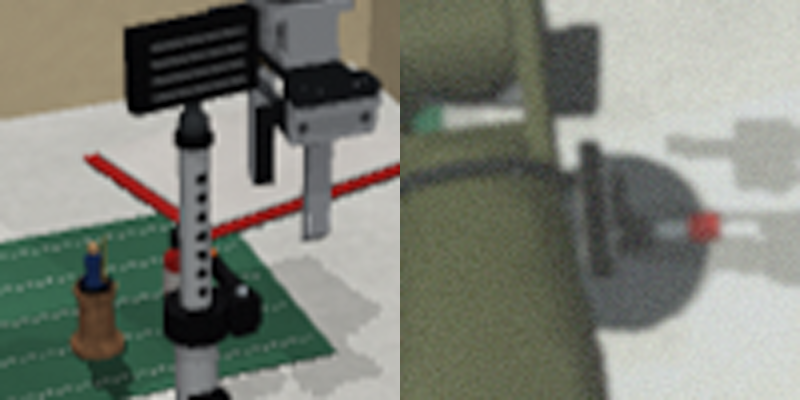

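Run:
```python
from h import *
S=cam("side");print(monitor.read_state()["eef_pos"])
r=lambda p:((proj(S,p)-[250,130])*4).round()
for z in(166,174,182,190,198,206): print(z,"near c",r((636,97,z)),"near outer-edge",r((644,91,z)),r((628,91,z)),"far",r((636,203,z)))
print("body bottom",r((600,62,271)),r((672,62,271)))
```

```text
[636.16595161 150.38261799 182.02907357]
166 near c [313. 275.] near outer-edge [326. 276.] [306. 280.] far [260. 213.]
174 near c [313. 266.] near outer-edge [326. 267.] [307. 271.] far [260. 205.]
182 near c [313. 256.] near outer-edge [326. 258.] [307. 262.] far [260. 196.]
190 near c [313. 247.] near outer-edge [326. 249.] [307. 253.] far [260. 187.]
198 near c [314. 238.] near outer-edge [327. 240.] [307. 243.] far [260. 178.]
206 near c [314. 229.] near outer-edge [327. 230.] [307. 234.] far [260. 169.]
body bottom [289. 180.] [381. 163.]
```

Both fingertips appear about 20 mm higher than the TCP frame implies (tips at z≈198), so the finger passed over the 185 mm bar. Before repeating lower I'll check the arm's vertical clearance over the panel.

Run:
```python
from h import *
S=cam("side")
def aty(u,y):
    o,d=ray(S,u);return (o+d*(y-o[1])/d[1]).round()
f=lambda x,y:(180+x/2,20+y/2)
for n,u in(("ring bottom",(228,199)),("forearm bottom 180",(180,190)),("fork bottom",(280,192)),("flange bottom",(285,222)),("panel top mid",(237,228))):print(n,aty(f(*u),57 if "panel" in n else 100))
print("panel top expected px",(proj(S,(524,50,410))-[180,20])*2)
print(manip.finger_overhang,[a for a in dir(manip) if a[0]!="_"],monitor.read_state()["joints"].round(3))
```

```text
ring bottom [531. 100. 433.]
forearm bottom 180 [464. 100. 455.]
fork bottom [607. 100. 433.]
flange bottom [615. 100. 388.]
panel top mid [527.  57. 409.]
panel top expected px [236.62447772 229.28099897]
8.0 ['Unreachable', 'finger_overhang'] [ 0.176  0.542  1.2    0.     1.4   -1.395]
```

Forearm underside ≈433 against the panel top at 409, and the forearm is round and about 70 mm to the side, so going 22 mm lower is fine. I'll go back at this height, descend, and sweep the first part.

```bash
python3 -m jog '[{"grip":9.4,"dx":2.5,"dy":0,"dz":4.4,"spin":0},{"grip":9.4,"dx":4.2,"dy":0,"dz":8,"spin":0},{"grip":9.4,"dx":4.2,"dy":0,"dz":10.8,"spin":0},{"grip":9.4,"dx":4.2,"dy":0,"dz":10.8,"spin":0},{"grip":9.4,"dx":4.2,"dy":1.2,"dz":10.8,"spin":0},{"grip":9.4,"dx":4.2,"dy":2.2,"dz":10.8,"spin":0},{"grip":9.4,"dx":4.2,"dy":2.2,"dz":10.4,"spin":0},{"grip":9.4,"dx":4.4,"dy":2.2,"dz":9.4,"spin":0},{"grip":9.4,"dx":4.6,"dy":2.2,"dz":8.4,"spin":0},{"grip":9.4,"dx":4.8,"dy":2.2,"dz":7.4,"spin":0},{"grip":9.4,"dx":4.6,"dy":2.2,"dz":6.4,"spin":0},{"grip":9.4,"dx":4.4,"dy":2.2,"dz":5.4,"spin":0},{"grip":9.4,"dx":4.1,"dy":2.2,"dz":4.4,"spin":0},{"grip":9.4,"dx":4.1,"dy":2.2,"dz":4.4,"spin":0}]'
python3 - <<'E'
from h import *
S=cam("side");print([b for b in blobs(S[0],5,20,90,50,5) if 285<b[1][0]<360 and 150<b[1][1]<230])
yaw=.126;ex=np.array([np.cos(yaw),np.sin(yaw),0]);ey=np.array([-np.sin(yaw),np.cos(yaw),0])
for th in(.1,.6,.8,1,1.2,1.35):
  pin=np.array([524,56.6,178])+38*ex;d=np.sin(th)*ex+np.cos(th)*ey;o=np.cos(th)*ex-np.sin(th)*ey
  p=pin+80*d+4*o;print(th,p.round(),"side",proj(S,p).round(1))
save("mv6.png",cv2.resize(S[0][110:230,250:370],None,fx=3,fy=3,interpolation=2),1)
E
```

```text
clock: 7.9
eef_pos: [593.0, 190.7, 159.8]
eef_rot: [-1.571, -0.0, 1.57]
wrist_force: [-0.3, 0.2, 0.2]
finger_gap: 94.0
[([314, 189, 5, 6, 21], [316.1, 191.1])]
0.1 [564. 141. 178.] side [300.7 192.9]
0.6 [602. 131. 178.] side [313.6 192.2]
0.8 [615. 121. 178.] side [318.7 192.9]
1 [626. 110. 178.] side [323.5 194. ]
1.2 [634.  96. 178.] side [327.8 195.5]
1.35 [638.  85. 178.] side [330.6 197. ]
```

View pics/mv6.png

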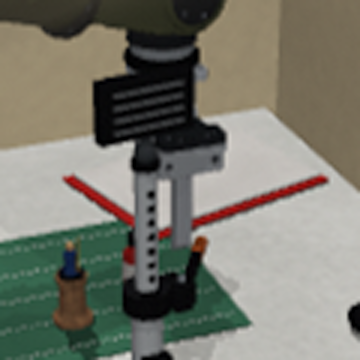

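The lever is moving: its orange end is at (200,245) in this crop, about 0.7 rad. Finishing the sweep now.

```bash
python3 -m jog '[{"grip":9.4,"dx":-0.5,"dy":0,"dz":-0.9,"spin":0},{"grip":9.4,"dx":-1.1,"dy":0,"dz":-1.8,"spin":0},{"grip":9.4,"dx":-1.7,"dy":0,"dz":-2.7,"spin":0},{"grip":9.4,"dx":-2.3,"dy":0,"dz":-3.5,"spin":0},{"grip":9.4,"dx":-2.9,"dy":0,"dz":-4.2,"spin":0},{"grip":9.4,"dx":-3.7,"dy":0,"dz":-4.9,"spin":0},{"grip":9.4,"dx":-3.7,"dy":0,"dz":-4.9,"spin":0},{"grip":9.4,"dx":-3.7,"dy":0,"dz":-4.9,"spin":0}]'
python3 - <<'E'
from h import *
S=cam("side");print([b for b in blobs(S[0],5,20,90,50,5) if 285<b[1][0]<360 and 150<b[1][1]<230])
E
```

```text
clock: 8.95
eef_pos: [641.3, 154.1, 160.0]
eef_rot: [-1.571, 0.0, 1.571]
wrist_force: [-0.3, 0.7, -0.1]
finger_gap: 93.7
[([327, 194, 10, 7, 44], [331.8, 197.1])]
```

The orange end is now at (331.8,197.1), matching θ≈1.38 rad, so the lever is fully open. Now back off, rise, go round the far side of the light at z≈280, and turn the jaws to the stand's x axis.

```bash
python3 -m jog '[{"grip":9.4,"dx":2,"dy":0,"dz":0,"spin":0},{"grip":9.4,"dx":2,"dy":-6,"dz":-1,"spin":0},{"grip":9.4,"dx":2,"dy":-12,"dz":-3,"spin":0},{"grip":9.4,"dx":1,"dy":-12,"dz":-4,"spin":0},{"grip":9.4,"dx":-4,"dy":-12,"dz":-4,"spin":10},{"grip":9.4,"dx":-9,"dy":-12,"dz":-4,"spin":20},{"grip":9.4,"dx":-14,"dy":-12,"dz":-4,"spin":30},{"grip":9.4,"dx":-19,"dy":-12,"dz":-4,"spin":40},{"grip":7,"dx":-23,"dy":-12,"dz":-4,"spin":50},{"grip":7,"dx":-23,"dy":-12,"dz":-1,"spin":60},{"grip":7,"dx":-23,"dy":-12,"dz":3,"spin":70},{"grip":7,"dx":-23,"dy":-12,"dz":7,"spin":80},{"grip":7,"dx":-23,"dy":-12,"dz":10.3,"spin":82.8},{"grip":7,"dx":-23,"dy":-12,"dz":10.3,"spin":82.8},{"grip":7,"dx":-23,"dy":-12,"dz":10.3,"spin":82.8},{"grip":7,"dx":-23,"dy":-12,"dz":10.3,"spin":82.8}]'
python3 - <<'E'
from h import *
S=cam("side");T=cam("top");print(monitor.read_state()["joints"].round(3))
im=T[0].copy()
i=np.hstack([cv2.resize(S[0][20:270,180:380],None,fx=2,fy=2),cv2.resize(cv2.convertScaleAbs(T[0][100:350,200:400],alpha=1.6),None,fx=2,fy=2)]);save("mv7.png",i,1)
print([b for b in blobs(S[0],5,20,90,50,5) if 285<b[1][0]<360 and 150<b[1][1]<230],[b for b in blobs(T[0],5,20,80,40,5) if 240<b[1][0]<340 and 150<b[1][1]<230])
E
```

```text
clock: 11.0
eef_pos: [538.9, -75.6, 279.3]
eef_rot: [-1.57, 0.001, 0.126]
wrist_force: [-0.4, -0.0, 0.6]
finger_gap: 70.0
[-0.207  0.235  1.397  0.     1.51  -0.333]
[([306, 150, 27, 9, 51], [317.5, 153.7]), ([340, 152, 3, 7, 8], [341.0, 154.8]), ([305, 160, 3, 7, 11], [306.4, 162.7]), ([327, 194, 10, 7, 41], [331.9, 197.1])] [([0, 47, 640, 353, 58412], [272.6, 154.6]), ([284, 169, 4, 9, 28], [285.6, 172.8])]
```

View pics/mv7.png

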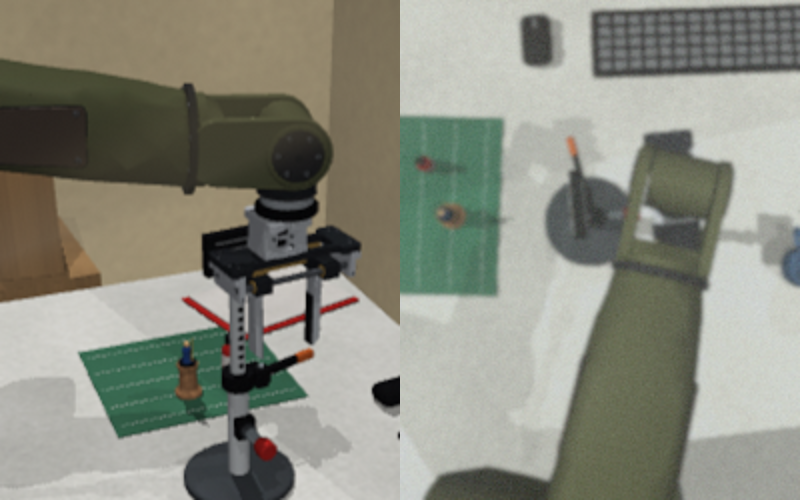

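The lever is clearly open, its orange end at (571,150) in the top half, pointing to +x. Next I'll measure the real fingertip height at this opening and the arm's half-width beside the panel, then work out the approach.

Run:
```python
from h import *
S=cam("side");T=cam("top");s=monitor.read_state();p=s["eef_pos"];print(p)
def aty(u,y):
    o,d=ray(S,u);return (o+d*(y-o[1])/d[1]).round(1)
f=lambda x,y:(180+x/2,20+y/2)
ex=np.array([.992,.126,0])
for n,u,o in(("L tip",(257,356),-41),("R tip",(312,343),41)):
    q=p+o*ex; print(n,aty(f(*u),q[1]-8),"expect",q.round())
g=lambda x,y:(200+(x-400)/2,100+y/2)
az=s["joints"][0];n=np.array([-np.sin(az),np.cos(az)])
for nm,u in(("ringL",(616,262)),("ringR",(707,286)),("forkL",(637,165)),("forkR",(733,180)),("tubeL",(612,290)),("tubeR",(699,310))):
    for z in(550,570): q=plane(T,g(*u),z);print(nm,z,q.round(),"lat",round(q[:2]@n,1),"r",round(np.hypot(*q[:2])))
print("knob blobs",[b for b in blobs(S[0],0,6,80,40) if 295<b[1][0]<335 and 228<b[1][1]<260])
k=plane(T,(285.6,172.8),180);pin=np.array([524,56.6])+38*ex[:2];d=k[:2]-pin;d2=np.array([d@ex[:2],d@[-.126,.992]]);print("lever th",np.arctan2(*d2)-4/80,np.hypot(*d))
```

```text
[538.54984807 -75.85840697 279.56314425]
L tip [497.4 -89.  298.1] expect [498. -81. 280.]
R tip [577.6 -78.7 294.7] expect [579. -71. 280.]
ringL 550 [441.  -3. 550.] lat 88.3 r 441
ringL 570 [441.  -3. 570.] lat 88.0 r 441
ringR 550 [ 415. -114.  550.] lat -26.3 r 430
ringR 570 [ 415. -112.  570.] lat -24.3 r 430
forkL 550 [561. -25. 550.] lat 90.6 r 562
forkL 570 [558. -25. 570.] lat 90.3 r 559
forkR 550 [ 545. -144.  550.] lat -28.7 r 564
forkR 570 [ 543. -141.  570.] lat -26.6 r 561
tubeL 550 [407.   1. 550.] lat 85.2 r 407
tubeL 570 [408.   1. 570.] lat 84.9 r 408
tubeR 550 [ 386. -105.  550.] lat -23.3 r 400
tubeR 570 [ 387. -103.  570.] lat -21.3 r 400
knob blobs [([307, 239, 12, 11, 97], [312.2, 243.9])]
lever th 1.3811337151208036 80.36477224824074
```

The true fingertips sit about 16 mm behind the TCP along the tool, constant across openings, so I'll trust vision and put the TCP at z≈71 to bring the tips to ≈87. The arm's side edge is tool+53 mm, which leaves about 9 mm to the panel. Descending open over the knob.

```bash
python3 -m jog '[{"grip":7,"dx":0.2,"dy":0,"dz":2.5,"spin":0},{"grip":7,"dx":0.2,"dy":2,"dz":4.9,"spin":0},{"grip":7,"dx":0.2,"dy":6,"dz":4.9,"spin":0},{"grip":7,"dx":0.2,"dy":10,"dz":4.9,"spin":0},{"grip":7,"dx":0.2,"dy":13,"dz":4.9,"spin":0},{"grip":7,"dx":0.2,"dy":16,"dz":4.9,"spin":0},{"grip":7,"dx":0.2,"dy":18,"dz":4.9,"spin":0},{"grip":7,"dx":0.2,"dy":19.5,"dz":4.9,"spin":0},{"grip":7,"dx":0.2,"dy":20.8,"dz":4.9,"spin":0},{"grip":7,"dx":0.2,"dy":20.8,"dz":4.9,"spin":0}]'
python3 - <<'E'
from h import *
S=cam("side");T=cam("top")
i=np.hstack([cv2.resize(S[0][110:290,230:390],None,fx=3,fy=3,interpolation=2)[:500],cv2.resize(cv2.convertScaleAbs(T[0][130:300,240:360],alpha=1.6),None,fx=2.5,fy=2.5,interpolation=2).copy()[:500] if 0 else np.pad(cv2.resize(cv2.convertScaleAbs(T[0][130:300,240:350],alpha=1.6),None,fx=2.5,fy=2.5,interpolation=2),((0,75),(0,0),(0,0)))]);print(i.shape);save("mv8.png",i,1)
E
```

```text
clock: 12.45
eef_pos: [533.9, -27.0, 71.3]
eef_rot: [-1.571, 0.001, 0.126]
wrist_force: [0.3, -0.7, 0.5]
finger_gap: 70.0
(500, 755, 3)
```

View pics/mv8.png

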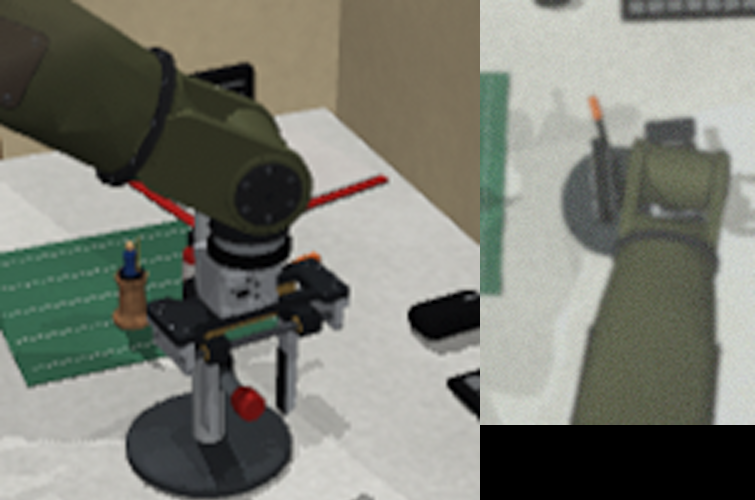

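The knob at (247,403) lies between the fingers, whose tips are at (207,440) and (286,412). Closing on it.

```bash
python3 - <<'E'
from h import *
S=cam("side")
def aty(u,y):
    o,d=ray(S,u);return (o+d*(y-o[1])/d[1]).round(1)
f=lambda x,y:(230+x/3,110+y/3)
print(aty(f(207,441),-39),aty(f(286,413),-30))
E
python3 -m jog '[{"grip":3.5,"dx":0,"dy":0,"dz":0,"spin":0},{"grip":3.5,"dx":0,"dy":0,"dz":0,"spin":0},{"grip":3.5,"dx":0,"dy":0,"dz":0,"spin":0},{"grip":1.5,"dx":0,"dy":0,"dz":0,"spin":0},{"grip":1.5,"dx":0,"dy":0,"dz":0,"spin":0},{"grip":1.5,"dx":0,"dy":0,"dz":0,"spin":0},{"grip":1.5,"dx":0,"dy":0,"dz":0,"spin":0}]' 55
```

```text
[488.7 -39.   82.3] [572.9 -30.   85.4]
clock: 13.48
eef_pos: [536.1, -26.9, 72.3]
eef_rot: [-1.571, -0.005, 0.126]
wrist_force: [16.7, 1.6, -8.5]
finger_gap: 26.1
```

The knob is gripped (gap 26 mm), with the grasp 2 mm off in x. I'll relax that sideways load and begin pulling, watching displacement against force.

```bash
python3 -m jog '[{"grip":1.5,"dx":0.2,"dy":-0.1,"dz":0,"spin":0},{"grip":1.5,"dx":0.2,"dy":-0.1,"dz":0,"spin":0},{"grip":1.5,"dx":0.2,"dy":-0.1,"dz":-0.3,"spin":0},{"grip":1.5,"dx":0.2,"dy":-0.1,"dz":-0.6,"spin":0},{"grip":1.5,"dx":0.2,"dy":-0.1,"dz":-0.6,"spin":0}]'; python3 -m jog '[{"grip":1.5,"dx":0,"dy":0,"dz":-0.3,"spin":0},{"grip":1.5,"dx":0,"dy":0,"dz":-0.6,"spin":0},{"grip":1.5,"dx":0,"dy":0,"dz":-0.9,"spin":0},{"grip":1.5,"dx":0,"dy":0,"dz":-0.9,"spin":0},{"grip":1.5,"dx":0,"dy":0,"dz":-0.9,"spin":0}]'
```

```text
clock: 14.1
eef_pos: [536.7, -31.8, 72.2]
eef_rot: [-1.569, 0.0, 0.126]
wrist_force: [5.2, 4.9, -10.3]
finger_gap: 25.8
clock: 14.72
eef_pos: [537.7, -39.8, 72.2]
eef_rot: [-1.568, 0.001, 0.126]
wrist_force: [3.8, 12.9, -8.3]
finger_gap: 26.3
```

```bash
python3 -m jog '[{"grip":1.5,"dx":0,"dy":0,"dz":-0.2,"spin":0},{"grip":1.5,"dx":0,"dy":0,"dz":-0.3,"spin":0},{"grip":1.5,"dx":0,"dy":0,"dz":-0.3,"spin":0}]'; python3 -m jog '[{"grip":1.5,"dx":0,"dy":0,"dz":-0.1,"spin":0},{"grip":1.5,"dx":0,"dy":0,"dz":-0.2,"spin":0},{"grip":1.5,"dx":0,"dy":0,"dz":-0.2,"spin":0}]'
python3 - <<'E'
from h import *
S=cam("side");T=cam("top");print(monitor.read_state()["wrist_force"])
i=np.hstack([cv2.resize(S[0][110:290,230:390],None,fx=3,fy=3,interpolation=2)[:500],np.pad(cv2.resize(cv2.convertScaleAbs(T[0][130:300,240:350],alpha=1.6),None,fx=2.5,fy=2.5,interpolation=2),((0,75),(0,0),(0,0)))]);cv2.imwrite("pics/mv9.png",i[:,:,::-1])
print("knob",[b for b in blobs(S[0],0,6,80,40) if 295<b[1][0]<335 and 228<b[1][1]<265])
p=np.array([524,56.6,410]);print("panel top px", proj(S,p), proj(S,p-[0,0,60]))
x0,y0=294,100
g=cv2.cvtColor(S[0],cv2.COLOR_RGB2GRAY)
print(g[120:200,312].tolist())
E
```

```text
clock: 15.1
eef_pos: [537.8, -41.0, 72.1]
eef_rot: [-1.565, 0.001, 0.126]
wrist_force: [2.1, 26.6, -6.4]
finger_gap: 26.5
clock: 15.48
eef_pos: [537.8, -41.1, 72.1]
eef_rot: [-1.562, 0.001, 0.127]
wrist_force: [1.1, 40.3, -5.1]
finger_gap: 26.5
[ 1.83512293 40.31289769 -5.48735803]
knob [([313, 241, 8, 12, 74], [316.0, 246.8])]
panel top px [297.42958295 133.74281403] [297.69666583 154.4736261 ]
[141, 141, 140, 141, 140, 141, 143, 142, 140, 140, 139, 139, 140, 141, 140, 140, 142, 142, 142, 142, 141, 138, 109, 67, 56, 45, 46, 45, 45, 66, 85, 83, 83, 81, 77, 72, 63, 50, 46, 46, 47, 47, 46, 47, 46, 47, 47, 47, 47, 49, 51, 50, 47, 41, 31, 25, 24, 20, 22, 22, 21, 24, 27, 33, 44, 44, 36, 39, 37, 20, 15, 15, 17, 46, 79, 92, 69, 20, 5, 5]
```

The plunger is hard on its stop: 14.2 mm of travel, and the force rises with no more motion. I'll ease the overpull a little and hold about 2.5 s while the column sinks, then take the last look.

```bash
python3 -m jog '[{"grip":1.5,"dx":0,"dy":0,"dz":0.1,"spin":0},{"grip":1.5,"dx":0,"dy":0,"dz":0.2,"spin":0},{"grip":1.5,"dx":0,"dy":0,"dz":0.2,"spin":0},{"grip":1.5,"dx":0,"dy":0,"dz":0.2,"spin":0},{"grip":1.5,"dx":0,"dy":0,"dz":0.2,"spin":0},{"grip":1.5,"dx":0,"dy":0,"dz":0.2,"spin":0},{"grip":1.5,"dx":0,"dy":0,"dz":0.2,"spin":0},{"grip":1.5,"dx":0,"dy":0,"dz":0.2,"spin":0},{"grip":1.5,"dx":0,"dy":0,"dz":0.2,"spin":0},{"grip":1.5,"dx":0,"dy":0,"dz":0.2,"spin":0},{"grip":1.5,"dx":0,"dy":0,"dz":0.2,"spin":0},{"grip":1.5,"dx":0,"dy":0,"dz":0.2,"spin":0},{"grip":1.5,"dx":0,"dy":0,"dz":0.2,"spin":0},{"grip":1.5,"dx":0,"dy":0,"dz":0.2,"spin":0},{"grip":1.5,"dx":0,"dy":0,"dz":0.2,"spin":0},{"grip":1.5,"dx":0,"dy":0,"dz":0.2,"spin":0},{"grip":1.5,"dx":0,"dy":0,"dz":0.2,"spin":0},{"grip":1.5,"dx":0,"dy":0,"dz":0.2,"spin":0},{"grip":1.5,"dx":0,"dy":0,"dz":0.2,"spin":0},{"grip":1.5,"dx":0,"dy":0,"dz":0.2,"spin":0}]'
python3 - <<'E'
from h import *
S=cam("side");T=cam("top")
i=np.hstack([cv2.resize(S[0][110:290,230:390],None,fx=3,fy=3,interpolation=2)[:500],np.pad(cv2.resize(cv2.convertScaleAbs(T[0][130:300,240:350],alpha=1.6),None,fx=2.5,fy=2.5,interpolation=2),((0,75),(0,0),(0,0)))]);cv2.imwrite("pics/mv10.png",i[:,:,::-1])
r=lambda p:((proj(S,p)-[230,110])*3).round()
ex=np.array([.992,.126,0]);c=np.array([524,56.6,0])
for z in(410,350,290): print("panel edge right/left at",z,r(c+48*ex+[0,0,z]),r(c-48*ex+[0,0,z]))
rt=lambda p:((proj(T,p)-[240,130])*2.5).round()
for z in(410,350): print("top view ends",z,rt(c+48*ex+[0,0,z]),rt(c-48*ex+[0,0,z]))
E
```

```text
clock: 18.08
eef_pos: [537.8, -41.0, 72.1]
eef_rot: [-1.565, 0.001, 0.127]
wrist_force: [2.7, 27.0, -6.8]
finger_gap: 26.7
panel edge right/left at 410 [250.  61.] [153.  81.]
panel edge right/left at 350 [250. 123.] [155. 144.]
panel edge right/left at 290 [249. 181.] [157. 204.]
top view ends 410 [116. 136.] [125. 221.]
top view ends 350 [120. 142.] [127. 223.]
```

View pics/mv10.png

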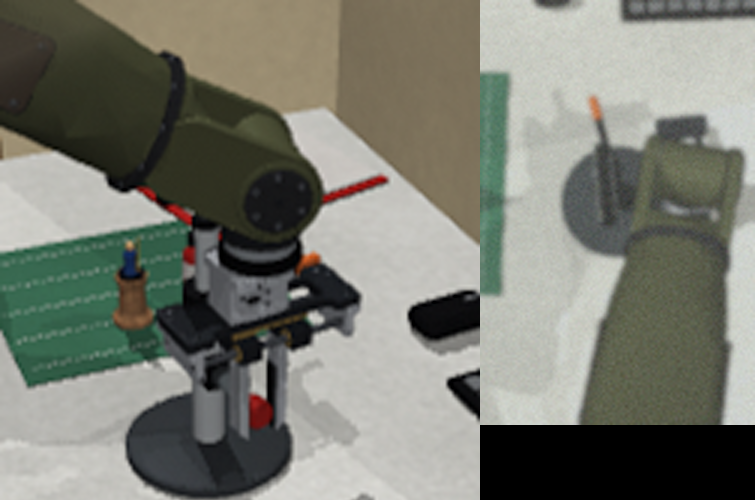

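The panel has dropped out of sight behind the arm. The tube cap is now at (205,225) against (205,170) before, and the knob is held between the fingers. I'll check the sink and the bystanders numerically before handing in.

Run:
```python
from h import *
S=cam("side");T=cam("top");s=monitor.read_state();print(s["eef_pos"].round(1),s["wrist_force"].round(1),round(s["finger_gap"],1))
rd=lambda n:cv2.resize(cv2.imread("pics/"+n)[:,:,::-1],(640,400),interpolation=cv2.INTER_AREA)
def shift(a,b,box,m,my):
    x0,y0,x1,y1=box;t=a[y0:y1,x0:x1];w=b[y0-m:y1+my,x0-m:x1+m]
    r=cv2.matchTemplate(np.ascontiguousarray(w),np.ascontiguousarray(t),cv2.TM_CCOEFF_NORMED);_,v,_,l=cv2.minMaxLoc(r);return (l[0]-m,l[1]-m),round(v,3)
a,b=rd("side0.png"),S[0]
print("cap shift",shift(a,b,(293,160,301,172),1,26),"expected full", proj(S,(524,56.6,265))-proj(S,(524,56.6,325)))
print("figure",shift(a,b,(266,188,282,220),4,4),"mug",shift(a,b,(310,322,358,376),4,4),"green",shift(a,b,(418,334,438,364),4,4))
a,b=rd("top0.png"),T[0]
print("top red",shift(a,b,(205,175,222,190),4,4),"top fig",shift(a,b,(216,200,232,215),4,4),"mug",shift(a,b,(388,210,420,245),4,4))
```

```text
[537.8 -41.   72.1] [ 2.9 26.3 -6.2] 26.6
cap shift ((1, 19), 0.605) expected full [ 0.24994268 19.40039998]
figure ((0, 0), 0.993) mug ((0, 0), 0.932) green ((0, 0), 0.998)
top red ((0, 0), 0.948) top fig ((0, 0), 0.961) mug ((0, 0), 0.916)
```

```bash
python3 -c "
from cell import ticket
print(ticket.sign_off())"
```

```text
the job is handed in; nothing more can be done
None
```

The clamp lever is open, the light is all the way down, and I handed in with the gripper still holding the plunger fully back.

**What I did**
- **Lever:** I pushed it open with one finger. The first sweep passed over it, because the fingertips really sit about 16 mm behind the TCP, not 8 mm ahead as stated. A sweep 22 mm lower opened it to about 1.38 rad.
- **Plunger:** I then gripped the red knob from above at 55 N and pulled it straight back onto its stop.

**Last checks**
- **Plunger travel:** the knob moved about 14.2 mm, and at the stop the force rose to 40 N with no more motion. I eased it to about 26 N, and it has not moved since.
- **Column:** the tube cap dropped 19 pixels against 19.4 expected for the full 60 mm. That image match was only fair (0.6) and the arm hides the panel, so the sink rests on this and on a hold of nearly 3 s.
- **Bystanders:** the figure, both bottles and the mug show no shift in the images.
- **Grip reading:** the finger gap reads 26.6 mm on a 28 mm knob, so the pads may sit slightly off its widest line. The grip held the 40 N pull without slipping.
- **Time:** the job took about 18 s of the 54 s.

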